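Sweep the carving offcuts into the scrap drawer and shut it

TASK

Take the wooden bench scraper and use it to sweep all six offcuts over the open edge of the carving stand into its scrap drawer, without touching the offcuts with the gripper or shifting the carved rosette. Then push the drawer fully shut, and leave the scraper standing on its edge on the bench. Don't disturb the chisel lying near the scraper.

Things in the scene. Friction and masses are not known exactly. Their poses are not given: they have to be found in the camera images.
- stand: the wooden carving stand, a low box fixed to the bench, 320 (its x) x 280 (its y) mm, flat top 95 mm above the bench. Origin: centre of its underside; z up. Low fences 12 mm high run along both sides (25 mm wide, inner faces at y = +-115 mm) and the back (10 mm thick, inner face at x = +150 mm); the front edge, at x = -160 mm, is open. Under the top, a scrap drawer slides out to its -x
- stand_edge (a point): middle of the open front edge of the stand's top (95 mm above the bench); axes as the stand
- drawer (a joint): how far the scrap drawer is pulled out, in m: 0 = fully shut; starts about 110 to 140 mm out
- drawer_in (a point): centre of the drawer's inner floor, moving with the drawer, 13 mm above the bench; axes as the stand. The inside is 284 (x) x 240 (y) x 48 mm deep; the front panel's inner face lies at x = -142 mm from here (so with the drawer open the gap between the stand's edge and the panel is as long as the drawer is out); the panel is 12 mm thick, 270 mm wide and its top is 78 mm above the bench
- drawer_handle (a point): middle of the drawer's steel bar handle, 55 mm above the bench, 35 mm out from the front panel; the bar is about 100 mm long along the stand's y; axes as the stand
- scraper: the wooden bench scraper, standing on its straight edge: a head 150 mm wide (its y), 26 mm thick (its x), 38 mm high, and on top of it an upright grip 86 mm (y) x 24 mm (x), up to 87 mm above its edge. Origin: centre of its underside; z up. 160 g
- offcut0: wooden offcut, block 38 x 24 x 18 mm, about 14 g, lying on the stand's top; origin at the centre of its underside
- offcut1: wooden offcut, block 30 x 30 x 22 mm, about 14 g, lying on the stand's top; origin at the centre of its underside
- offcut2: wooden offcut, L-shaped piece 40 x 32 x 16 mm, about 14 g, lying on the stand's top; origin at the centre of its underside
- offcut3: wooden offcut, stepped piece 40 x 18 x 24 high mm, about 14 g, lying on the stand's top; origin at the centre of its underside
- offcut4: wooden offcut, T-shaped piece 36 x 30 x 18 mm, about 14 g, lying on the stand's top; origin at the centre of its underside
- offcut5: wooden offcut, block 34 x 26 x 20 mm, about 14 g, lying on the stand's top; origin at the centre of its underside
- rosette: carved round wooden rosette, 60 mm diameter, 16 mm high, lying near the back fence of the stand's top; to be left alone; origin at the centre of its underside
- chisel: wood chisel lying on the bench, handle 100 mm to its -x, blade 100 mm to its +x, 22 mm high; bystander
Not all that is in view belongs to the job. What is shaped like the offcut5 but orange or pink is not meant. Leave any blue or yellow look-alike of the scraper alone.

How it is judged:
On the way, in this order (a step that is already met when the one before it is completed fails the run):
1. the scraper is taken up to the height of the stand's top, over the stand (height (world z) of scraper above 0.085 m and horizontal distance between scraper and stand below 0.2 m), for 0.1 s.
2. all six offcuts lie in the drawer (x of offcut0 in the frame of drawer_in between -0.14 and 0.14 m and y of offcut0 in the frame of drawer_in between -0.121 and 0.121 m and z of offcut0 in the frame of drawer_in between -0.006 and 0.055 m and x of offcut1 in the frame of drawer_in between -0.14 and 0.14 m and y of offcut1 in the frame of drawer_in between -0.121 and 0.121 m and z of offcut1 in the frame of drawer_in between -0.006 and 0.055 m and x of offcut2 in the frame of drawer_in between -0.14 and 0.14 m and y of offcut2 in the frame of drawer_in between -0.121 and 0.121 m and z of offcut2 in the frame of drawer_in between -0.006 and 0.055 m and x of offcut3 in the frame of drawer_in between -0.14 and 0.14 m and y of offcut3 in the frame of drawer_in between -0.121 and 0.121 m and z of offcut3 in the frame of drawer_in between -0.006 and 0.055 m and x of offcut4 in the frame of drawer_in between -0.14 and 0.14 m and y of offcut4 in the frame of drawer_in between -0.121 and 0.121 m and z of offcut4 in the frame of drawer_in between -0.006 and 0.055 m and x of offcut5 in the frame of drawer_in between -0.14 and 0.14 m and y of offcut5 in the frame of drawer_in between -0.121 and 0.121 m and z of offcut5 in the frame of drawer_in between -0.006 and 0.055 m), for 0.2 s.
3. the drawer is pushed shut with the offcuts in it (all of step 2 and value of joint drawer below 0.006 m), for 0.2 s.
At the end, for the whole second after the job is handed in: The drawer is shut to within 6 mm; all six offcuts lie at rest inside it (origins within its walls, less than 55 mm above its floor); the scraper stands at rest on its edge on the bench (underside below 12 mm, leaning less than 0.12 rad); the rosette is within 15 mm of where it lay (all of step 3 and height (world z) of scraper below 0.012 m and angle between scraper's own z axis and vertical below 0.12 rad and linear speed of scraper below 0.02 m/s and linear speed of each of offcut0, offcut1, offcut2, offcut3, offcut4, offcut5 below 0.03 m/s and distance of rosette from where it was at the start of the episode below 0.015 m); the robot touches nothing.
It fails at once if the robot itself touches an offcut (more than 1 N) (contact force between any of the fingers, the arm and offcut0 above 1 N or contact force between any of the fingers, the arm and offcut1 above 1 N or contact force between any of the fingers, the arm and offcut2 above 1 N or contact force between any of the fingers, the arm and offcut3 above 1 N or contact force between any of the fingers, the arm and offcut4 above 1 N or contact force between any of the fingers, the arm and offcut5 above 1 N).
It fails at once if the rosette is shifted by more than 15 mm (distance of rosette from where it was at the start of the episode above 0.015 m).
It fails at once if the chisel is moved by more than 30 mm (distance of chisel from where it was at the start of the episode above 0.03 m).
It also fails if it takes over 64 s, if anything falls off the work surface, if the arm or the gripper's body presses on something with over 40 N, if the wrist force passes 120 N, or if a joint passes its speed limit or range.

ROBOT

A 6-joint arm with a two-finger parallel gripper is mounted at the origin on the work surface. World frame = base frame: x ahead of the robot, y to its left, z up, the work surface at z = 0. Lengths are in m, angles in rad, forces in N, time in s.
With the tool pointing down it reaches from about 0.4 to 0.925 m from the base axis. Payload 3.4 kg.
Tool frame: the origin (TCP) lies midway between the tips of the shut fingers; the grasp point (between the pads) lies pinch_z behind it (pinch_z is the distance from the TCP to the grasp point, in m); z points along the fingers, y is the line along which they close (so a half turn about z gives the same grasp; the last joint's range is limited). The gripper opens to 85 mm and grips with 20 to 120 N. Pads are 22 mm wide; open, the fingers measure 114 mm over their backs; the gripper's body (76 mm by 85 mm) begins 54 mm behind the grasp point. The pads swing forward as they close: fully open they stand 13 mm farther back than shut.
Start: joints at [1.151, 0.307, 1.506, -0, 1.328, -0.073], TCP at [0.195, 0.541, 0.231] pointing down, gripper open.
Joint ranges: [-3.12, 3.12], [-1.05, 2.28], [0.14, 2.33], [-1.42, 4.57], [0.1, 2.73], [-2.68, 2.68]. Speed limits (rad/s): [2.57, 2.57, 3.14, 3.14, 3.14, 3.14].

INTERFACE

Orientations are given as a unit quaternion [w, x, y, z].
In Python, from station import * gives the robot as it stands. The module is installed in compiled form; this text tells all that it offers.
- The arm moves only by the tool apply_moves, never from a script. Its argument "targets" is a list of rows, each an object of numbers: "tx", "ty", "tz": the shift along the tool's x, y, z each as a share of 30 mm, from -1 to 1; "ax", "ay", "az": the turn, a rotation vector about the tool's x, y, z each as a share of 5 degrees, from -1 to 1; "hand": the closure, from 0 (fully open) to 1 (shut). In form: [{"tx": .., "ty": .., "tz": .., "ax": .., "ay": .., "az": .., "hand": ..}, ...]. A call has 1 to 8 rows; each row shifts and turns the commanded pose from where the row before left it, along the tool's axes as they then stand; what a row does not reach is not made up. A row lasts 1/10 s, in which the tool goes at most 50 mm and 8.59 degrees, less where a joint would pass 70% of its speed; a pose out of reach is approached as far as the arm can. A call with a number of a shift or a turn outside -1 to 1 is refused whole. A call with a gripper value outside its range is refused whole. The fingers move at their own pace and stop on an object; "squeeze" is the grip in N (left out, the last holds). Time passes only in rows, so rows that do not move let the fingers close. It gives the time, the measured TCP pose, the force, the opening and the grip force at its end, in the units of the state.
- observe(): the state, without advancing time (a new reading comes with each control period).
- camera(name): name is "scene" or "top" or "wrist"; returns (picture, depth): 480x640x3 uint8, blue, green, red; 480x640 float32, m along the optical axis (not along the pixel's ray), 0 where there is no reading.
- calibration(name): a dict with "K" (3x3 intrinsics, pixels), "R" (3x3) and "t" (3): a world point X has camera coordinates R X + t; the wrist camera has in their place "mount" (4x4, takes a point from camera to tool coordinates, whose origin is the TCP and whose axes are the flange's). Camera axes: x right, y down, z forward; pixel columns grow to the right and rows downward; lengths in m; the calibration is good to about 2 mm. A picture is of the moment at which its call begins: read the wrist's pose just before it. calibration takes no time and is no camera call.
- finish_job(): hands the job in; it is judged then, once.
The state is a dict: "time": time; "joint_pos": joint angles; "qd": joint speeds; "joint_efforts": joint torques, N m; "ee_pos": TCP position; "eef_rot": TCP orientation; "ft_force": force on the tool from outside, world axes, zero at the start; "moment": the same for the moment, N m; "grip_width": finger opening in m; "grip_force": force on a finger pad.
Only numpy, scipy, OpenCV 4.12 (cv2) and the standard library are available. Lean on these libraries where they do the work, as an engineer would, in place of code of your own. Each camera call takes 0.05 s, during which the arm holds its last target. There are 200 camera calls.

## Working session

There is one attempt and no reset: what is moved stays moved. The work goes in short steps, Python scripts to look and compute and a tool call to move; the robot and the scene stay as the last step left them, time stands still between calls to the robot, and variables do not carry over. Pictures are saved under pics/ and viewed, at most 10 in all, crops included, and the job is handed in when it is done.

Besides the shell and the picture viewer there is one more tool, called after "Emit:" as name([rows], argument=value, ...), one row to a line, values as JSON. apply_moves: Moves the arm, as the interface text tells. Its arguments: {"type":"object","properties":{"targets":{"type":"array","items":{"type":"object","properties":{"tx":{"type":"number"},"ty":{"type":"number"},"tz":{"type":"number"},"ax":{"type":"number"},"ay":{"type":"number"},"az":{"type":"number"},"hand":{"type":"number"}}}},"squeeze":{"type":"number"}},"required":["targets"]}

```bash
mkdir -p pics; cat > h.py <<'E'
from station import *
import numpy as np, cv2
from scipy.spatial.transform import Rotation as Ro
def pts(name, d, ee=None):
    c=calibration(name);K=c["K"]
    v,u=np.mgrid[0:480,0:640]
    P=np.stack([(u-K[0][2])/K[0][0]*d,(v-K[1][2])/K[1][1]*d,d],-1)
    if name!="wrist": return (P-np.array(c["t"]))@np.array(c["R"])
    M=np.array(c["mount"]);P=P@M[:3,:3].T+M[:3,3]
    q=ee["eef_rot"];R=Ro.from_quat([q[1],q[2],q[3],q[0]]).as_matrix()
    return P@R.T+np.array(ee["ee_pos"])
E
python3 - <<'E'
from h import *
s=observe();print(s)
for n in ("scene","top"):
    p,d=camera(n);cv2.imwrite(f"pics/{n}0.png",p);np.save(f"{n}0.npy",d);X=pts(n,d)
    c=calibration(n);print(n,np.array(c["K"]).round(1).tolist(),(-np.array(c["R"]).T@np.array(c["t"])).round(3))
E
```

```text
{'time': 0.0, 'joint_pos': array([ 1.15049897e+00,  3.07564250e-01,  1.50764075e+00,  8.54160314e-06,
        1.32841569e+00, -7.34831902e-02]), 'qd': array([ 4.87303793e-04, -2.09505569e-04, -4.25158672e-04,  1.96047712e-04,
        4.89960185e-05,  2.13887586e-03]), 'joint_efforts': array([ 8.96582715e-04, -4.57547665e+01, -2.51924515e+01, -1.84827145e-04,
        1.34014295e-02,  1.19921191e-05]), 'ee_pos': array([0.19517505, 0.54013316, 0.23039837]), 'eef_rot': array([-2.51835609e-04,  1.72540255e-01,  9.85001945e-01, -9.82260239e-04]), 'ft_force': array([ 0.55956486, -0.10008493,  0.12757381]), 'moment': array([-0.02633729,  0.0065078 ,  0.01377512]), 'grip_force': 0.0, 'grip_width': 0.08516529716747327}
scene [[587.8, 0.0, 318.7], [0.0, 587.8, 237.7], [0.0, 0.0, 1.0]] [1.318 0.492 0.76 ]
top [[553.0, 0.0, 319.3], [0.0, 553.0, 240.6], [0.0, 0.0, 1.0]] [ 0.383 -0.066  1.381]
```

View pics/top0.png

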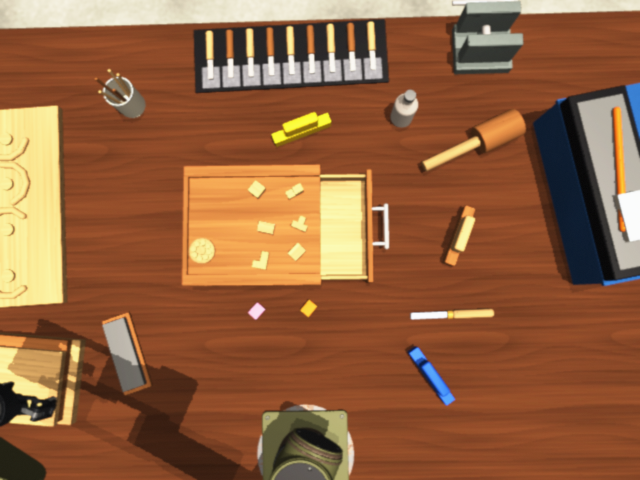

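View pics/scene0.png

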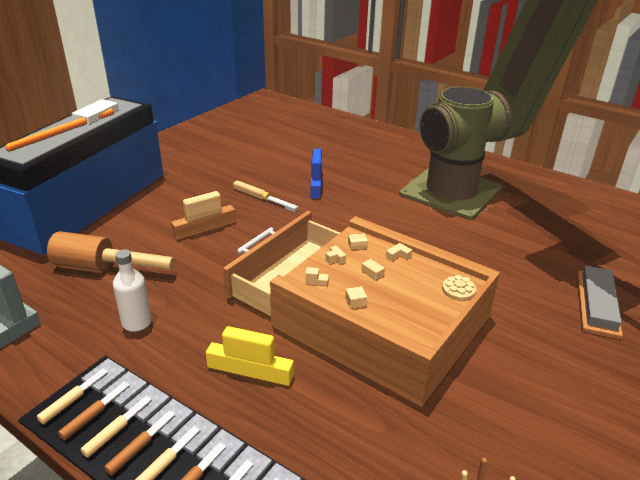

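The top view shows the stand at px (183–320, 165–285), with its open edge toward image right (world −y) and the drawer out to column 372. The wooden scraper is at (460,236), the chisel at (452,314), the rosette at (202,250) and the six offcuts at columns 250–305.

```bash
cat > m.py <<'E'
from h import *
d=np.load("top0.npy");X=pts("top",d);p=cv2.imread("pics/top0.png")
def rect(mask,name,z=None):
    n,l,st,c=cv2.connectedComponentsWithStats(mask.astype(np.uint8))
    for i in range(1,n):
        if st[i,4]<25: continue
        q=X[l==i];r=cv2.minAreaRect((q[:,:2]*1000).astype(np.float32))
        print(name,"px",c[i].round(),"n",st[i,4],"ctr",np.round(r[0],1),"size",np.round(r[1],1),"ang",round(r[2],1),"z",np.percentile(q[:,2],[5,50,95]).round(4))
def box(u0,u1,v0,v1):
    m=np.zeros((480,640),bool);m[v0:v1,u0:u1]=1;return m
Z=X[...,2]
print("bench z",np.median(Z[300:400,200:400]))
rect(box(435,490,195,275)&(Z>0.015),"scraper all")
rect(box(435,490,195,275)&(Z>0.06),"scraper grip")
rect(box(400,505,300,330)&(Z>0.006),"chisel")
rect(box(170,330,150,300)&(Z>0.088),"stand")
rect(box(170,330,150,300)&(Z>0.102)&(Z<0.111),"fence")
rect(box(190,318,178,274)&(Z>0.1025),"off")
rect(box(322,400,150,300)&(Z>0.068)&(Z<.09),"panel")
rect(box(370,400,190,260)&(Z>0.035)&(Z<.066),"handle")
E
python3 m.py
```

```text
bench z -0.00024560565754966595
scraper all px [460. 235.] n 868 ctr [ 446.  -270.2] size [106.1 414. ] ang 31.5 z [0.0252 0.0616 0.0893]
scraper grip px [463. 233.] n 437 ctr [ 444.6 -252.3] size [ 68.  386.6] ang 28.2 z [0.066  0.0851 0.0905]
chisel px [456. 314.] n 592 ctr [ 340.3 -265.1] size [405.3  40.1] ang 83.5 z [0.0082 0.0182 0.025 ]
stand px [252. 225.] n 16384 ctr [537.1 101. ] size [338.4 303. ] ang 89.2 z [0.0907 0.0959 0.1116]
fence px [242. 225.] n 3154 ctr [548.4 109.6] size [319.8 280.5] ang 89.3 z [0.1029 0.1064 0.1099]
fence px [290. 194.] n 56 ctr [619.7  14.8] size [18.1 21.9] ang 27.0 z [0.1022 0.1064 0.11  ]
fence px [264. 228.] n 40 ctr [537.8  79. ] size [33.9 18.6] ang 52.0 z [0.1065 0.1096 0.1106]
fence px [202. 250.] n 390 ctr [490.7 225.8] size [58.5 56.3] ang 87.5 z [0.1028 0.1068 0.1105]
fence px [262. 259.] n 93 ctr [464.6  85.9] size [23.1 47.1] ang 43.8 z [0.1055 0.1086 0.1108]
off px [257. 189.] n 183 ctr [518.6  12.9] size [311.5  34.1] ang 36.5 z [0.1093 0.1157 0.1205]
off px [295. 191.] n 139 ctr [512. -37.] size [261.1  40. ] ang 21.4 z [0.1037 0.1148 0.1213]
off px [300. 224.] n 145 ctr [470.  -23.2] size [190.3  35.6] ang 15.6 z [0.1077 0.1126 0.1175]
off px [266. 227.] n 179 ctr [540.3  74.7] size [38.3 24.1] ang 77.5 z [0.107  0.1122 0.1164]
off px [202. 250.] n 456 ctr [430.2  98.7] size [337.7  57.2] ang 64.4 z [0.1034 0.1078 0.1133]
off px [297. 251.] n 178 ctr [482.8   2.9] size [26.2 36. ] ang 43.9 z [0.1087 0.1137 0.1177]
off px [261. 261.] n 174 ctr [437.3  14.1] size [188.4  42.8] ang 68.7 z [0.1059 0.1103 0.1138]
panel px [370. 226.] n 591 ctr [ 544.8 -168.4] size [ 12.6 268. ] ang 89.3 z [0.0726 0.0772 0.0816]
handle px [384. 226.] n 280 ctr [ 544.1 -196. ] size [ 38.7 110. ] ang 89.9 z [0.0539 0.0588 0.0626]
```

```bash
sed -i 's/^Z=X.*/Z=np.where(d>0,X[...,2],-1)\nZ[Z>.2]=-1/' m.py
cat >> m.py <<'E'
m=box(435,490,195,275)&(Z>0.07); q=X[m]; print("grip mean",q.mean(0)); 
e=np.linalg.eigh(np.cov(q[:,:2].T)); print("axis ang",np.degrees(np.arctan2(e[1][1,1],e[1][0,1])), np.ptp((q[:,:2]-q[:,:2].mean(0))@e[1],axis=0))
# front edge of the stand top
m=box(300,340,185,265)&(Z>.088); q=X[m]
print("front edge y by x", [ (round(a,2),q[np.abs(q[:,0]-a)<.01][:,1].min().round(4)) for a in (.46,.5,.54,.58,.62)])
E
python3 m.py
```

```text
bench z -0.0002720620552190087
scraper all px [460. 235.] n 864 ctr [ 518.8 -390. ] size [ 27.3 150.3] ang 68.0 z [0.0251 0.0613 0.0892]
scraper grip px [463. 233.] n 434 ctr [ 518.7 -389.9] size [24.9 86.5] ang 67.6 z [0.066  0.0851 0.0903]
chisel px [456. 314.] n 589 ctr [ 326.6 -367.5] size [ 22.3 199.6] ang 1.4 z [0.0082 0.0181 0.0249]
stand px [252. 225.] n 16306 ctr [548.3 109.3] size [321.5 280.8] ang 89.2 z [0.0907 0.0959 0.1113]
fence px [242. 225.] n 3154 ctr [548.4 109.6] size [319.8 280.5] ang 89.3 z [0.1029 0.1064 0.1099]
fence px [290. 194.] n 56 ctr [619.7  14.8] size [18.1 21.9] ang 27.0 z [0.1022 0.1064 0.11  ]
fence px [264. 228.] n 40 ctr [537.8  79. ] size [33.9 18.6] ang 52.0 z [0.1065 0.1096 0.1106]
fence px [202. 250.] n 390 ctr [490.7 225.8] size [58.5 56.3] ang 87.5 z [0.1028 0.1068 0.1105]
fence px [262. 259.] n 93 ctr [464.6  85.9] size [23.1 47.1] ang 43.8 z [0.1055 0.1086 0.1108]
off px [257. 189.] n 182 ctr [630.3  94.9] size [31.  30.5] ang 50.3 z [0.1093 0.1157 0.1201]
off px [295. 191.] n 138 ctr [623.6   6.8] size [19.1 39.5] ang 26.8 z [0.1037 0.114
[... 241 characters left out ...]
size [56.4 56.3] ang 88.5 z [0.1034 0.1077 0.113 ]
off px [297. 251.] n 178 ctr [482.8   2.9] size [26.2 36. ] ang 43.9 z [0.1087 0.1137 0.1177]
off px [261. 261.] n 173 ctr [466.   88.3] size [31.8 40.1] ang 77.7 z [0.1059 0.1103 0.1136]
panel px [370. 226.] n 591 ctr [ 544.8 -168.4] size [ 12.6 268. ] ang 89.3 z [0.0726 0.0772 0.0816]
handle px [384. 226.] n 280 ctr [ 544.1 -196. ] size [ 38.7 110. ] ang 89.9 z [0.0539 0.0588 0.0626]
grip mean [ 0.51820559 -0.38839474  0.08506708]
axis ang 157.7311000169279 [0.02485224 0.08648706]
front edge y by x [(0.46, np.float64(-0.0493)), (0.5, np.float64(-0.0502)), (0.54, np.float64(-0.051)), (0.58, np.float64(-0.0519)), (0.62, np.float64(-0.0504))]
```

Emit:
apply_moves([
  {"tx": -0.92, "ty": -0.31, "hand": 0},
  {"tx": -0.92, "ty": -0.31, "hand": 0},
  {"tx": -0.92, "ty": -0.31, "hand": 0},
  {"tx": -0.92, "ty": -0.31, "hand": 0},
  {"tx": -0.92, "ty": -0.31, "hand": 0},
  {"tx": -0.92, "ty": -0.31, "hand": 0},
  {"tx": -0.92, "ty": -0.31, "hand": 0},
  {"tx": -0.92, "ty": -0.31, "hand": 0},
], squeeze=60)

```text
validation failed for argument at $.ta...
```

Emit:
apply_moves([
  {"tx": -0.92, "ty": -0.31, "hand": 0},
  {"tx": -0.92, "ty": -0.31, "hand": 0},
  {"tx": -0.92, "ty": -0.31, "hand": 0},
  {"tx": -0.46, "ty": -0.96, "hand": 0},
  {"tx": -0.46, "ty": -0.96, "hand": 0},
  {"tx": -0.46, "ty": -0.96, "hand": 0},
  {"tx": -0.46, "ty": -0.96, "hand": 0},
  {"tx": -0.46, "ty": -0.96, "hand": 0},
])

```text
validation failed for argument at $.ta...
```

Emit:
apply_moves([
  {"tx": -0.46, "ty": -0.96, "hand": 0},
  {"tx": -0.46, "ty": -0.96, "hand": 0},
  {"tx": -0.46, "ty": -0.96, "hand": 0},
  {"tx": -0.46, "ty": -0.96, "hand": 0},
  {"tx": -0.46, "ty": -0.96, "hand": 0},
  {"tx": -0.46, "ty": -0.96, "hand": 0},
  {"tx": -0.46, "ty": -0.96, "hand": 0},
  {"tx": -0.46, "ty": -0.96, "hand": 0},
])

```text
validation failed for argument at $.ta...
```

Emit:
apply_moves([
  {"tx": -0.46, "ty": -0.96, "hand": 0},
  {"tx": -0.46, "ty": -0.96, "hand": 0},
  {"tx": -0.46, "ty": -0.96, "hand": 0},
  {"tx": -0.46, "ty": -0.96, "hand": 0},
  {"tx": -0.46, "ty": -0.96, "hand": 0},
  {"tx": -0.46, "ty": -0.96, "hand": 0},
])

```text
validation failed for argument at $.ta...
```

Emit:
apply_moves([
  {"tx": -0.92, "ty": -0.31, "tz": 0, "ax": 0, "ay": 0, "az": 0, "hand": 0},
  {"tx": -0.92, "ty": -0.31, "tz": 0, "ax": 0, "ay": 0, "az": 0, "hand": 0},
  {"tx": -0.92, "ty": -0.31, "tz": 0, "ax": 0, "ay": 0, "az": 0, "hand": 0},
  {"tx": -0.92, "ty": -0.31, "tz": 0, "ax": 0, "ay": 0, "az": 0, "hand": 0},
  {"tx": -0.92, "ty": -0.31, "tz": 0, "ax": 0, "ay": 0, "az": 0, "hand": 0},
  {"tx": -0.92, "ty": -0.31, "tz": 0, "ax": 0, "ay": 0, "az": 0, "hand": 0},
  {"tx": -0.92, "ty": -0.31, "tz": 0, "ax": 0, "ay": 0, "az": 0, "hand": 0},
  {"tx": -0.92, "ty": -0.31, "tz": 0, "ax": 0, "ay": 0, "az": 0, "hand": 0},
], squeeze=60)

```text
time: 0.9
ee_pos: [0.3784, 0.3947, 0.2309]
eef_rot: [-0.0, 0.173, 0.985, -0.0]
ft_force: [0.8, 0.2, -0.2]
grip_width: 0.0855
grip_force: 0.0
```

```bash
cat >> h.py <<'E'
def go(x,y,z,yaw=None):
    "print the shifts (units of 30 mm, of 5 deg) along the tool axes from here to a tool-down goal"
    s=observe();q=s["eef_rot"];R=Ro.from_quat([q[1],q[2],q[3],q[0]])
    print("t",round(s["time"],2),"at",s["ee_pos"].round(4),"F",s["ft_force"].round(1),"w",round(s["grip_width"],4),"gf",round(s["grip_force"],1))
    print("shift",(R.inv().apply(np.array([x,y,z])-s["ee_pos"])/.03).round(2))
    M=R.as_matrix();yw=np.degrees(np.arctan2(M[1,1],M[0,1]));print("yaw of tool y",yw.round(2),"tilt z",M[:,2].round(4))
    if yaw is not None:
        y_=np.radians(yaw);G=np.array([[np.sin(y_),np.cos(y_),0],[-np.cos(y_),np.sin(y_),0],[0,0,-1.]])
        if np.linalg.det(G)<0: G[:,0]*=-1
        print("turn",(np.degrees((R.inv()*Ro.from_matrix(G)).as_rotvec())/5).round(2))
E
python3 -c "
import station;print([n for n in dir(station) if n[0]!='_'],getattr(station,'pinch_z',None))
from h import *;go(.519,-.39,.23,67.7)"
```

```text
['IKError', 'calibration', 'camera', 'finish_job', 'observe', 'pinch_z'] 0.0187
t 0.9 at [0.3784 0.3947 0.2309] F [ 0.8  0.2 -0.2] w 0.0855 gf 0.0
shift [-13.3  -23.01   0.04]
yaw of tool y 70.13 tilt z [-7.e-04 -6.e-04 -1.e+00]
turn [-0.01 -0.01  0.49]
```

Emit:
apply_moves([
  {"tx": -0.55, "ty": -0.96, "tz": 0, "ax": 0, "ay": 0, "az": 0.5, "hand": 0},
  {"tx": -0.55, "ty": -0.96, "tz": 0, "ax": 0, "ay": 0, "az": 0, "hand": 0},
  {"tx": -0.55, "ty": -0.96, "tz": 0, "ax": 0, "ay": 0, "az": 0, "hand": 0},
  {"tx": -0.55, "ty": -0.96, "tz": 0, "ax": 0, "ay": 0, "az": 0, "hand": 0},
  {"tx": -0.55, "ty": -0.96, "tz": 0, "ax": 0, "ay": 0, "az": 0, "hand": 0},
  {"tx": -0.55, "ty": -0.96, "tz": 0, "ax": 0, "ay": 0, "az": 0, "hand": 0},
  {"tx": -0.55, "ty": -0.96, "tz": 0, "ax": 0, "ay": 0, "az": 0, "hand": 0},
  {"tx": -0.55, "ty": -0.96, "tz": 0, "ax": 0, "ay": 0, "az": 0, "hand": 0},
])

```text
time: 1.7
ee_pos: [0.4133, 0.1313, 0.2311]
eef_rot: [-0.0, 0.194, 0.981, -0.0]
ft_force: [1.7, -0.4, -0.3]
grip_width: 0.0855
grip_force: 0.0
```

Emit:
apply_moves([
  {"tx": -0.55, "ty": -0.96, "tz": 0, "ax": 0, "ay": 0, "az": 0, "hand": 0},
  {"tx": -0.55, "ty": -0.96, "tz": 0, "ax": 0, "ay": 0, "az": 0, "hand": 0},
  {"tx": -0.55, "ty": -0.96, "tz": 0, "ax": 0, "ay": 0, "az": 0, "hand": 0},
  {"tx": -0.55, "ty": -0.96, "tz": 0, "ax": 0, "ay": 0, "az": 0, "hand": 0},
  {"tx": -0.55, "ty": -0.96, "tz": 0, "ax": 0, "ay": 0, "az": 0, "hand": 0},
  {"tx": -0.55, "ty": -0.96, "tz": 0, "ax": 0, "ay": 0, "az": 0, "hand": 0},
  {"tx": -0.55, "ty": -0.96, "tz": 0, "ax": 0, "ay": 0, "az": 0, "hand": 0},
  {"tx": -0.55, "ty": -0.96, "tz": 0, "ax": 0, "ay": 0, "az": 0, "hand": 0},
])

```text
time: 2.5
ee_pos: [0.4477, -0.1319, 0.231]
eef_rot: [-0.0, 0.194, 0.981, 0.0]
ft_force: [0.7, 0.3, -1.4]
grip_width: 0.0856
grip_force: 0.0
```

Emit:
apply_moves([
  {"tx": -0.55, "ty": -0.96, "tz": 0, "ax": 0, "ay": 0, "az": 0, "hand": 0},
  {"tx": -0.55, "ty": -0.96, "tz": 0, "ax": 0, "ay": 0, "az": 0, "hand": 0},
  {"tx": -0.55, "ty": -0.96, "tz": 0, "ax": 0, "ay": 0, "az": 0, "hand": 0},
  {"tx": -0.55, "ty": -0.96, "tz": 0, "ax": 0, "ay": 0, "az": 0, "hand": 0},
  {"tx": -0.55, "ty": -0.96, "tz": 0, "ax": 0, "ay": 0, "az": 0, "hand": 0},
  {"tx": -0.55, "ty": -0.96, "tz": 0, "ax": 0, "ay": 0, "az": 0, "hand": 0},
  {"tx": 0, "ty": 0, "tz": 0, "ax": 0, "ay": 0, "az": 0, "hand": 0},
])

```text
time: 3.2
ee_pos: [0.4744, -0.3324, 0.2306]
eef_rot: [0.0, 0.196, 0.981, -0.001]
ft_force: [0.6, 0.5, -0.4]
grip_width: 0.0849
grip_force: 0.0
```

```bash
python3 - <<'E'
from h import *
go(.519,-.39,.055,67.7)
s=observe();p,d=camera("wrist");cv2.imwrite("pics/w1.png",p);X=pts("wrist",d,s);Z=np.where(d>0,X[...,2],-1)
m=(Z>.075)&(Z<.1)&(np.hypot(X[...,0]-.519,X[...,1]+.39)<.08);q=X[m][:,:2]*1000
print(m.sum(),np.median(Z[m]) if m.any() else 0, cv2.minAreaRect(q.astype(np.float32)))
E
```

```text
t 3.2 at [ 0.4744 -0.3324  0.2306] F [ 0.6  0.5 -0.4] w 0.0849 gf 0.0
shift [-2.1  -1.19  5.86]
yaw of tool y 67.45 tilt z [ 3.0e-04 -2.2e-03 -1.0e+00]
turn [-0.02  0.01 -0.05]
2054 0.0867369286873145 ((518.808837890625, -387.43505859375), (24.154464721679688, 85.71725463867188), 67.67793273925781)
```

Emit:
apply_moves([
  {"tx": -0.7, "ty": -0.39, "tz": 0, "ax": 0, "ay": 0, "az": 0, "hand": 0},
  {"tx": -0.7, "ty": -0.39, "tz": 0.6, "ax": 0, "ay": 0, "az": 0, "hand": 0},
  {"tx": -0.7, "ty": -0.39, "tz": 0.8, "ax": 0, "ay": 0, "az": 0, "hand": 0},
  {"tx": 0, "ty": 0, "tz": 0.6, "ax": 0, "ay": 0, "az": 0, "hand": 0},
  {"tx": 0, "ty": 0, "tz": 0.5, "ax": 0, "ay": 0, "az": 0, "hand": 0},
  {"tx": 0, "ty": 0, "tz": 0, "ax": 0, "ay": 0, "az": 0, "hand": 0},
])

```text
time: 3.85
ee_pos: [0.5169, -0.3818, 0.1533]
eef_rot: [-0.003, 0.194, 0.981, 0.002]
ft_force: [-0.3, 0.1, -1.1]
grip_width: 0.0851
grip_force: 0.0
```

```bash
python3 -c "
from h import *;go(.519,-.388,.05,67.7)"
```

```text
t 3.85 at [ 0.5169 -0.3818  0.1533] F [-0.3  0.1 -1.1] w 0.0851 gf 0.0
shift [-0.17 -0.17  3.44]
yaw of tool y 67.68 tilt z [-0.0052  0.0049 -1.    ]
turn [ 0.03 -0.08 -0.  ]
```

Emit:
apply_moves([
  {"tx": -0.15, "ty": -0.15, "tz": 0.5, "ax": 0, "ay": 0, "az": 0, "hand": 0},
  {"tx": 0, "ty": 0, "tz": 0.7, "ax": 0, "ay": 0, "az": 0, "hand": 0},
  {"tx": 0, "ty": 0, "tz": 0.7, "ax": 0, "ay": 0, "az": 0, "hand": 0},
  {"tx": 0, "ty": 0, "tz": 0, "ax": 0, "ay": 0, "az": 0, "hand": 0},
  {"tx": 0, "ty": 0, "tz": 0, "ax": 0, "ay": 0, "az": 0, "hand": 0},
])

```text
time: 4.35
ee_pos: [0.5213, -0.3904, 0.0995]
eef_rot: [-0.0, 0.194, 0.981, 0.0]
ft_force: [0.4, -0.8, -0.1]
grip_width: 0.0857
grip_force: 0.0
```

```bash
python3 -c "
from h import *;go(.519,-.388,.05,67.7)"
```

```text
t 4.35 at [ 0.5213 -0.3904  0.0995] F [ 0.4 -0.8 -0.1] w 0.0857 gf 0.0
shift [0.1  0.04 1.65]
yaw of tool y 67.64 tilt z [-0.e+00  1.e-04 -1.e+00]
turn [ 0.   -0.   -0.01]
```

Emit:
apply_moves([
  {"tx": 0.1, "ty": 0.04, "tz": 0.6, "ax": 0, "ay": 0, "az": 0, "hand": 0},
  {"tx": 0, "ty": 0, "tz": 0.6, "ax": 0, "ay": 0, "az": 0, "hand": 0},
  {"tx": 0, "ty": 0, "tz": 0.4, "ax": 0, "ay": 0, "az": 0, "hand": 0},
  {"tx": 0, "ty": 0, "tz": 0, "ax": 0, "ay": 0, "az": 0, "hand": 0},
  {"tx": 0, "ty": 0, "tz": 0, "ax": 0, "ay": 0, "az": 0, "hand": 0},
  {"tx": 0, "ty": 0, "tz": 0, "ax": 0, "ay": 0, "az": 0, "hand": 0},
])

```text
time: 4.95
ee_pos: [0.5197, -0.3889, 0.0525]
eef_rot: [0.001, 0.194, 0.981, -0.001]
ft_force: [-0.4, 1.0, 0.4]
grip_width: 0.0855
grip_force: 0.0
```

```bash
python3 -c "
from h import *;go(.519,-.388,.05,67.7)"
```

```text
t 4.95 at [ 0.5197 -0.3889  0.0525] F [-0.4  1.   0.4] w 0.0855 gf 0.0
shift [0.03 0.02 0.08]
yaw of tool y 67.63 tilt z [ 0.0018 -0.0015 -1.    ]
turn [-0.01  0.03 -0.01]
```

Well placed; close with a 70 N squeeze.

Emit:
apply_moves([
  {"tx": 0, "ty": 0, "tz": 0, "ax": 0, "ay": 0, "az": 0, "hand": 1},
  {"tx": 0, "ty": 0, "tz": 0, "ax": 0, "ay": 0, "az": 0, "hand": 1},
  {"tx": 0, "ty": 0, "tz": 0, "ax": 0, "ay": 0, "az": 0, "hand": 1},
  {"tx": 0, "ty": 0, "tz": 0, "ax": 0, "ay": 0, "az": 0, "hand": 1},
  {"tx": 0, "ty": 0, "tz": 0, "ax": 0, "ay": 0, "az": 0, "hand": 1},
  {"tx": 0, "ty": 0, "tz": 0, "ax": 0, "ay": 0, "az": 0, "hand": 1},
  {"tx": 0, "ty": 0, "tz": 0, "ax": 0, "ay": 0, "az": 0, "hand": 1},
  {"tx": 0, "ty": 0, "tz": 0, "ax": 0, "ay": 0, "az": 0, "hand": 1},
], squeeze=70)

```text
time: 5.75
ee_pos: [0.5191, -0.3883, 0.0516]
eef_rot: [0.0, 0.194, 0.981, -0.0]
ft_force: [0.6, -0.1, 2.8]
grip_width: 0.0233
grip_force: 69.1
```

```bash
python3 -c "
from h import *;go(.519,-.388,.05,67.7)"
```

```text
t 5.75 at [ 0.5191 -0.3883  0.0516] F [ 0.6 -0.1  2.8] w 0.0233 gf 69.1
shift [0.01 0.01 0.05]
yaw of tool y 67.63 tilt z [ 5.e-04 -4.e-04 -1.e+00]
turn [-0.    0.01 -0.01]
```

Emit:
apply_moves([
  {"tx": 0, "ty": 0, "tz": -0.6, "ax": 0, "ay": 0, "az": 0, "hand": 1},
  {"tx": 0, "ty": 0, "tz": -0.9, "ax": 0, "ay": 0, "az": -0.4, "hand": 1},
  {"tx": 0, "ty": 0, "tz": -0.9, "ax": 0, "ay": 0, "az": -0.8, "hand": 1},
  {"tx": 0, "ty": 0, "tz": -0.9, "ax": 0, "ay": 0, "az": -0.8, "hand": 1},
  {"tx": 0, "ty": 0, "tz": -0.9, "ax": 0, "ay": 0, "az": -0.8, "hand": 1},
  {"tx": 0, "ty": 0, "tz": -0.9, "ax": 0, "ay": 0, "az": -0.8, "hand": 1},
  {"tx": 0, "ty": 0, "tz": -0.3, "ax": 0, "ay": 0, "az": -0.73, "hand": 1},
  {"tx": 0, "ty": 0, "tz": 0, "ax": 0, "ay": 0, "az": 0, "hand": 1},
])

```text
time: 6.55
ee_pos: [0.5194, -0.3887, 0.2149]
eef_rot: [0.001, 0.006, 1.0, -0.001]
ft_force: [0.4, 0.2, -1.6]
grip_width: 0.0235
grip_force: 68.6
```

```bash
python3 -c "
from h import *;go(.515,.155,.215,89.3)"
```

```text
t 6.55 at [ 0.5194 -0.3887  0.2149] F [ 0.4  0.2 -1.6] w 0.0235 gf 68.6
shift [ 0.37 18.12 -0.04]
yaw of tool y 89.29 tilt z [ 0.0022 -0.002  -1.    ]
turn [-0.02  0.03 -0.  ]
```

Emit:
apply_moves([
  {"tx": 0, "ty": 0.4, "tz": 0, "ax": 0, "ay": 0, "az": 0, "hand": 1},
  {"tx": 0, "ty": 0.9, "tz": 0, "ax": 0, "ay": 0, "az": 0, "hand": 1},
  {"tx": 0.1, "ty": 1, "tz": 0, "ax": 0, "ay": 0, "az": 0, "hand": 1},
  {"tx": 0.1, "ty": 1, "tz": 0, "ax": 0, "ay": 0, "az": 0, "hand": 1},
  {"tx": 0.1, "ty": 1, "tz": 0, "ax": 0, "ay": 0, "az": 0, "hand": 1},
  {"tx": 0.1, "ty": 1, "tz": 0, "ax": 0, "ay": 0, "az": 0, "hand": 1},
  {"tx": 0, "ty": 1, "tz": 0, "ax": 0, "ay": 0, "az": 0, "hand": 1},
  {"tx": 0, "ty": 1, "tz": 0, "ax": 0, "ay": 0, "az": 0, "hand": 1},
])

```text
time: 7.35
ee_pos: [0.5077, -0.1665, 0.2115]
eef_rot: [-0.002, 0.007, 1.0, 0.001]
ft_force: [0.1, 0.4, -1.4]
grip_width: 0.0229
grip_force: 68.7
```

Emit:
apply_moves([
  {"tx": 0, "ty": 1, "tz": 0, "ax": 0, "ay": 0, "az": 0, "hand": 1},
  {"tx": 0, "ty": 1, "tz": 0, "ax": 0, "ay": 0, "az": 0, "hand": 1},
  {"tx": 0, "ty": 1, "tz": 0, "ax": 0, "ay": 0, "az": 0, "hand": 1},
  {"tx": 0, "ty": 1, "tz": 0, "ax": 0, "ay": 0, "az": 0, "hand": 1},
  {"tx": 0, "ty": 1, "tz": 0, "ax": 0, "ay": 0, "az": 0, "hand": 1},
  {"tx": 0, "ty": 1, "tz": 0, "ax": 0, "ay": 0, "az": 0, "hand": 1},
  {"tx": 0, "ty": 1, "tz": 0, "ax": 0, "ay": 0, "az": 0, "hand": 1},
  {"tx": 0, "ty": 1, "tz": 0, "ax": 0, "ay": 0, "az": 0, "hand": 1},
])

```text
time: 8.15
ee_pos: [0.5104, 0.0727, 0.2115]
eef_rot: [-0.002, 0.007, 1.0, 0.0]
ft_force: [0.3, 0.0, -0.2]
grip_width: 0.0232
grip_force: 68.7
```

Emit:
apply_moves([
  {"tx": 0, "ty": 1, "tz": 0, "ax": 0, "ay": 0, "az": 0, "hand": 1},
  {"tx": 0, "ty": 0.8, "tz": 0, "ax": 0, "ay": 0, "az": 0, "hand": 1},
  {"tx": 0, "ty": 0, "tz": 0, "ax": 0, "ay": 0, "az": 0, "hand": 1},
  {"tx": 0, "ty": 0, "tz": 0, "ax": 0, "ay": 0, "az": 0, "hand": 1},
])

```text
time: 8.55
ee_pos: [0.5116, 0.1254, 0.2118]
eef_rot: [-0.002, 0.006, 1.0, -0.001]
ft_force: [0.6, 0.1, -1.7]
grip_width: 0.0231
grip_force: 68.9
```

```bash
python3 - <<'E'
from h import *
go(.515,.155,.1495,89.3)
p,d=camera("scene");cv2.imwrite("pics/s2.png",p)
X=pts("scene",d);Z=np.where(d>0,X[...,2],-1)
E
```

```text
t 8.55 at [0.5116 0.1254 0.2118] F [ 0.6  0.1 -1.7] w 0.0231 gf 68.9
shift [-0.11  0.99  2.08]
yaw of tool y 89.35 tilt z [-0.0034 -0.001  -1.    ]
turn [-0.01 -0.04  0.01]
```

View pics/s2.png

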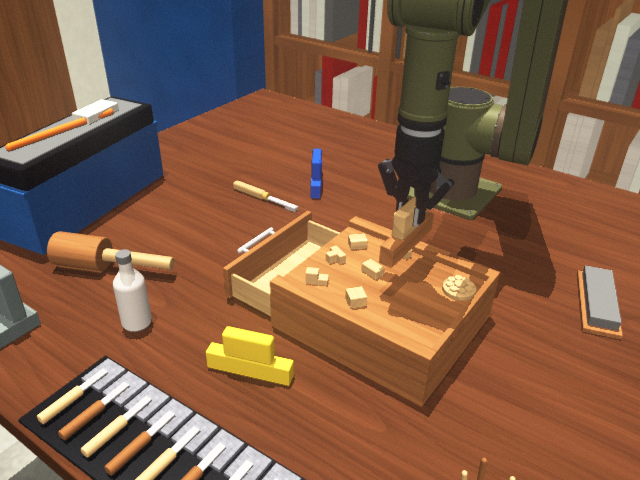

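Emit:
apply_moves([
  {"tx": -0.1, "ty": 0.5, "tz": 0, "ax": 0, "ay": 0, "az": 0, "hand": 1},
  {"tx": 0, "ty": 0.4, "tz": 0, "ax": 0, "ay": 0, "az": 0, "hand": 1},
  {"tx": 0, "ty": 0, "tz": 0.4, "ax": 0, "ay": 0, "az": 0, "hand": 1},
  {"tx": 0, "ty": 0, "tz": 0.5, "ax": 0, "ay": 0, "az": 0, "hand": 1},
  {"tx": 0, "ty": 0, "tz": 0.5, "ax": 0, "ay": 0, "az": 0, "hand": 1},
  {"tx": 0, "ty": 0, "tz": 0.2, "ax": 0, "ay": 0, "az": 0, "hand": 1},
  {"tx": 0, "ty": 0, "tz": 0, "ax": 0, "ay": 0, "az": 0, "hand": 1},
  {"tx": 0, "ty": 0, "tz": 0, "ax": 0, "ay": 0, "az": 0, "hand": 1},
])

```text
time: 9.4
ee_pos: [0.5169, 0.1518, 0.1654]
eef_rot: [0.0, 0.006, 1.0, -0.0]
ft_force: [0.3, -0.5, -1.5]
grip_width: 0.0234
grip_force: 69.0
```

```bash
python3 -c "
from h import *;go(.515,.152,.1495,89.3)"
```

```text
t 9.4 at [0.5169 0.1518 0.1654] F [ 0.3 -0.5 -1.5] w 0.0234 gf 69.0
shift [0.06 0.01 0.53]
yaw of tool y 89.27 tilt z [ 1.e-04 -0.e+00 -1.e+00]
turn [-0.    0.   -0.01]
```

Emit:
apply_moves([
  {"tx": 0.06, "ty": 0, "tz": 0.3, "ax": 0, "ay": 0, "az": 0, "hand": 1},
  {"tx": 0, "ty": 0, "tz": 0.2, "ax": 0, "ay": 0, "az": 0, "hand": 1},
  {"tx": 0, "ty": 0, "tz": 0, "ax": 0, "ay": 0, "az": 0, "hand": 1},
  {"tx": 0, "ty": 0, "tz": 0, "ax": 0, "ay": 0, "az": 0, "hand": 1},
])

```text
time: 9.8
ee_pos: [0.5147, 0.1519, 0.1502]
eef_rot: [-0.0, 0.006, 1.0, -0.0]
ft_force: [-0.6, 0.7, -1.1]
grip_width: 0.0231
grip_force: 69.0
```

```bash
python3 -c "
from h import *;go(.513,-.07,.1495,89.3)"
```

```text
t 9.8 at [0.5147 0.1519 0.1502] F [-0.6  0.7 -1.1] w 0.0231 gf 69.0
shift [-0.04 -7.4   0.02]
yaw of tool y 89.28 tilt z [-4.e-04 -1.e-04 -1.e+00]
turn [-0. -0. -0.]
```

Emit:
apply_moves([
  {"tx": 0, "ty": -0.3, "tz": 0, "ax": 0, "ay": 0, "az": 0, "hand": 1},
  {"tx": 0, "ty": -0.4, "tz": 0, "ax": 0, "ay": 0, "az": 0, "hand": 1},
  {"tx": 0, "ty": -0.4, "tz": 0, "ax": 0, "ay": 0, "az": 0, "hand": 1},
  {"tx": 0, "ty": -0.4, "tz": 0, "ax": 0, "ay": 0, "az": 0, "hand": 1},
  {"tx": 0, "ty": -0.4, "tz": 0, "ax": 0, "ay": 0, "az": 0, "hand": 1},
  {"tx": 0, "ty": -0.4, "tz": 0, "ax": 0, "ay": 0, "az": 0, "hand": 1},
  {"tx": 0, "ty": -0.4, "tz": 0, "ax": 0, "ay": 0, "az": 0, "hand": 1},
  {"tx": 0, "ty": -0.4, "tz": 0, "ax": 0, "ay": 0, "az": 0, "hand": 1},
])

```text
time: 10.6
ee_pos: [0.5136, 0.0579, 0.1503]
eef_rot: [0.0, 0.006, 1.0, 0.0]
ft_force: [-0.4, 0.0, -1.9]
grip_width: 0.0233
grip_force: 69.0
```

```bash
python3 - <<'E'
from h import *
go(.512,-.075,.1495,89.3)
p,d=camera("top");p2,_=camera("scene");cv2.imwrite("pics/c3.png",np.hstack([cv2.resize(p[150:300,170:390],(440,300)),cv2.resize(p2[200:380,220:500],(350,225),interpolation=cv2.INTER_CUBIC)[:0] if 0 else p2[180:480,220:520]]))
E
```

```text
t 10.6 at [0.5136 0.0579 0.1503] F [-0.4  0.  -1.9] w 0.0233 gf 69.0
shift [-0.   -4.43  0.03]
yaw of tool y 89.26 tilt z [ 0.e+00  1.e-04 -1.e+00]
turn [ 0.    0.   -0.01]
```

View pics/c3.png

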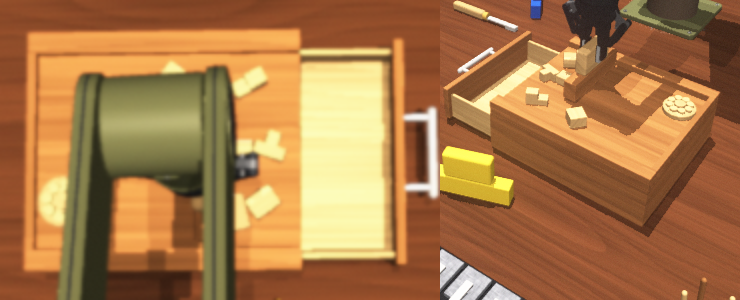

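The first sweep is working. Four pieces are ahead of the scraper (composite px ~(555,70)), and the two far ones at (576,117) and (537,97) are untouched.

Emit:
apply_moves([
  {"tx": 0, "ty": -0.4, "tz": 0, "ax": 0, "ay": 0, "az": 0, "hand": 1},
  {"tx": 0, "ty": -0.4, "tz": 0, "ax": 0, "ay": 0, "az": 0, "hand": 1},
  {"tx": 0, "ty": -0.4, "tz": 0, "ax": 0, "ay": 0, "az": 0, "hand": 1},
  {"tx": 0, "ty": -0.4, "tz": 0, "ax": 0, "ay": 0, "az": 0, "hand": 1},
  {"tx": 0, "ty": -0.4, "tz": 0, "ax": 0, "ay": 0, "az": 0, "hand": 1},
  {"tx": 0, "ty": -0.4, "tz": 0, "ax": 0, "ay": 0, "az": 0, "hand": 1},
  {"tx": 0, "ty": -0.4, "tz": 0, "ax": 0, "ay": 0, "az": 0, "hand": 1},
  {"tx": 0, "ty": -0.4, "tz": 0, "ax": 0, "ay": 0, "az": 0, "hand": 1},
])

```text
time: 11.5
ee_pos: [0.5124, -0.0382, 0.1503]
eef_rot: [0.0, 0.006, 1.0, -0.0]
ft_force: [0.3, 0.6, -0.8]
grip_width: 0.0232
grip_force: 68.9
```

Emit:
apply_moves([
  {"tx": 0, "ty": -0.4, "tz": 0, "ax": 0, "ay": 0, "az": 0, "hand": 1},
  {"tx": 0, "ty": -0.3, "tz": 0, "ax": 0, "ay": 0, "az": 0, "hand": 1},
  {"tx": 0, "ty": -0.2, "tz": 0, "ax": 0, "ay": 0, "az": 0, "hand": 1},
  {"tx": 0, "ty": 0, "tz": 0, "ax": 0, "ay": 0, "az": 0, "hand": 1},
  {"tx": 0, "ty": 0, "tz": 0, "ax": 0, "ay": 0, "az": 0, "hand": 1},
])

```text
time: 12.0
ee_pos: [0.512, -0.064, 0.1503]
eef_rot: [-0.0, 0.006, 1.0, 0.0]
ft_force: [0.1, -0.5, -0.8]
grip_width: 0.0237
grip_force: 68.9
```

```bash
python3 - <<'E'
from h import *
go(.582,.152,.215,89.3)
p,d=camera("top");p2,_=camera("scene");cv2.imwrite("pics/c4.png",np.hstack([cv2.resize(p[150:300,170:390],(440,300)),p2[180:480,220:520]]))
E
```

```text
t 12.0 at [ 0.512  -0.064   0.1503] F [ 0.1 -0.5 -0.8] w 0.0237 gf 68.9
shift [-2.24  7.23 -2.16]
yaw of tool y 89.26 tilt z [-1.e-04  4.e-04 -1.e+00]
turn [ 0.   -0.   -0.01]
```

View pics/c4.png

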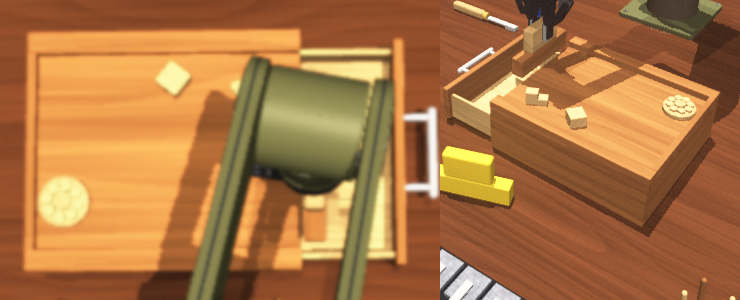

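Emit:
apply_moves([
  {"tx": 0, "ty": 0, "tz": -0.6, "ax": 0, "ay": 0, "az": 0, "hand": 1},
  {"tx": 0, "ty": 0, "tz": -0.8, "ax": 0, "ay": 0, "az": 0, "hand": 1},
  {"tx": -0.2, "ty": 0.5, "tz": -0.8, "ax": 0, "ay": 0, "az": 0, "hand": 1},
  {"tx": -0.3, "ty": 1, "tz": 0, "ax": 0, "ay": 0, "az": 0, "hand": 1},
  {"tx": -0.3, "ty": 1, "tz": 0, "ax": 0, "ay": 0, "az": 0, "hand": 1},
  {"tx": -0.3, "ty": 1, "tz": 0, "ax": 0, "ay": 0, "az": 0, "hand": 1},
  {"tx": -0.3, "ty": 1, "tz": 0, "ax": 0, "ay": 0, "az": 0, "hand": 1},
  {"tx": -0.3, "ty": 1, "tz": 0, "ax": 0, "ay": 0, "az": 0, "hand": 1},
])

```text
time: 12.9
ee_pos: [0.5651, 0.1021, 0.2163]
eef_rot: [-0.0, 0.006, 1.0, 0.0]
ft_force: [-0.4, 0.2, -1.1]
grip_width: 0.0232
grip_force: 69.2
```

Emit:
apply_moves([
  {"tx": -0.3, "ty": 1, "tz": 0, "ax": 0, "ay": 0, "az": 0, "hand": 1},
  {"tx": -0.2, "ty": 0.7, "tz": 0, "ax": 0, "ay": 0, "az": 0, "hand": 1},
  {"tx": 0, "ty": 0, "tz": 0, "ax": 0, "ay": 0, "az": 0, "hand": 1},
  {"tx": 0, "ty": 0, "tz": 0, "ax": 0, "ay": 0, "az": 0, "hand": 1},
])

```text
time: 13.3
ee_pos: [0.5803, 0.1517, 0.2159]
eef_rot: [-0.0, 0.005, 1.0, -0.0]
ft_force: [0.0, -0.8, -0.5]
grip_width: 0.0232
grip_force: 69.0
```

```bash
python3 -c "
from h import *;go(.5825,.152,.15,89.3)"
```

```text
t 13.3 at [0.5803 0.1517 0.2159] F [ 0.  -0.8 -0.5] w 0.0232 gf 69.0
shift [-0.07  0.01  2.2 ]
yaw of tool y 89.4 tilt z [-9.e-04 -7.e-04 -1.e+00]
turn [-0.01 -0.01  0.02]
```

Emit:
apply_moves([
  {"tx": -0.07, "ty": 0, "tz": 0.5, "ax": 0, "ay": 0, "az": 0, "hand": 1},
  {"tx": 0, "ty": 0, "tz": 0.6, "ax": 0, "ay": 0, "az": 0, "hand": 1},
  {"tx": 0, "ty": 0, "tz": 0.4, "ax": 0, "ay": 0, "az": 0, "hand": 1},
  {"tx": 0, "ty": 0, "tz": 0, "ax": 0, "ay": 0, "az": 0, "hand": 1},
  {"tx": 0, "ty": 0, "tz": 0, "ax": 0, "ay": 0, "az": 0, "hand": 1},
])

```text
time: 13.8
ee_pos: [0.5827, 0.1505, 0.1714]
eef_rot: [-0.0, 0.007, 1.0, -0.0]
ft_force: [0.6, 0.1, -1.3]
grip_width: 0.0231
grip_force: 69.0
```

```bash
python3 -c "
from h import *;go(.5825,.152,.15,89.3)"
```

```text
t 13.8 at [0.5827 0.1505 0.1714] F [ 0.6  0.1 -1.3] w 0.0231 gf 69.0
shift [0.01 0.05 0.71]
yaw of tool y 89.24 tilt z [-5.e-04 -2.e-04 -1.e+00]
turn [-0.   -0.01 -0.01]
```

Emit:
apply_moves([
  {"tx": 0, "ty": 0, "tz": 0.4, "ax": 0, "ay": 0, "az": 0, "hand": 1},
  {"tx": 0, "ty": 0, "tz": 0.3, "ax": 0, "ay": 0, "az": 0, "hand": 1},
  {"tx": 0, "ty": 0, "tz": 0, "ax": 0, "ay": 0, "az": 0, "hand": 1},
  {"tx": 0, "ty": 0, "tz": 0, "ax": 0, "ay": 0, "az": 0, "hand": 1},
  {"tx": 0, "ty": -0.3, "tz": 0, "ax": 0, "ay": 0, "az": 0, "hand": 1},
  {"tx": 0, "ty": -0.4, "tz": 0, "ax": 0, "ay": 0, "az": 0, "hand": 1},
  {"tx": 0, "ty": -0.4, "tz": 0, "ax": 0, "ay": 0, "az": 0, "hand": 1},
])

```text
time: 14.5
ee_pos: [0.5827, 0.1169, 0.1507]
eef_rot: [0.0, 0.006, 1.0, -0.0]
ft_force: [-0.1, 0.9, -1.3]
grip_width: 0.0232
grip_force: 69.0
```

```bash
python3 -c "
from h import *;go(.579,-.073,.15,89.3)"
```

```text
t 14.5 at [0.5827 0.1169 0.1507] F [-0.1  0.9 -1.3] w 0.0232 gf 69.0
shift [ 0.04 -6.33  0.02]
yaw of tool y 89.29 tilt z [ 6.e-04 -3.e-04 -1.e+00]
turn [-0.    0.01 -0.  ]
```

Emit:
apply_moves([
  {"tx": 0, "ty": -0.4, "tz": 0, "ax": 0, "ay": 0, "az": 0, "hand": 1},
  {"tx": 0, "ty": -0.4, "tz": 0, "ax": 0, "ay": 0, "az": 0, "hand": 1},
  {"tx": 0, "ty": -0.4, "tz": 0, "ax": 0, "ay": 0, "az": 0, "hand": 1},
  {"tx": 0, "ty": -0.4, "tz": 0, "ax": 0, "ay": 0, "az": 0, "hand": 1},
  {"tx": 0, "ty": -0.4, "tz": 0, "ax": 0, "ay": 0, "az": 0, "hand": 1},
  {"tx": 0, "ty": -0.4, "tz": 0, "ax": 0, "ay": 0, "az": 0, "hand": 1},
  {"tx": 0, "ty": -0.4, "tz": 0, "ax": 0, "ay": 0, "az": 0, "hand": 1},
  {"tx": 0, "ty": -0.4, "tz": 0, "ax": 0, "ay": 0, "az": 0, "hand": 1},
])

```text
time: 15.3
ee_pos: [0.5813, 0.0211, 0.1503]
eef_rot: [0.0, 0.006, 1.0, 0.0]
ft_force: [-0.6, 0.3, -1.8]
grip_width: 0.0233
grip_force: 69.1
```

Emit:
apply_moves([
  {"tx": 0, "ty": -0.4, "tz": 0, "ax": 0, "ay": 0, "az": 0, "hand": 1},
  {"tx": 0, "ty": -0.4, "tz": 0, "ax": 0, "ay": 0, "az": 0, "hand": 1},
  {"tx": 0, "ty": -0.4, "tz": 0, "ax": 0, "ay": 0, "az": 0, "hand": 1},
  {"tx": 0, "ty": -0.4, "tz": 0, "ax": 0, "ay": 0, "az": 0, "hand": 1},
  {"tx": 0, "ty": -0.4, "tz": 0, "ax": 0, "ay": 0, "az": 0, "hand": 1},
  {"tx": 0, "ty": -0.4, "tz": 0, "ax": 0, "ay": 0, "az": 0, "hand": 1},
  {"tx": 0, "ty": -0.3, "tz": 0, "ax": 0, "ay": 0, "az": 0, "hand": 1},
  {"tx": 0, "ty": -0.2, "tz": 0, "ax": 0, "ay": 0, "az": 0, "hand": 1},
])

```text
time: 16.1
ee_pos: [0.5802, -0.0659, 0.1503]
eef_rot: [0.0, 0.007, 1.0, -0.0]
ft_force: [-0.2, 0.5, -0.8]
grip_width: 0.0232
grip_force: 69.1
```

Emit:
apply_moves([
  {"tx": 0, "ty": 0, "tz": 0, "ax": 0, "ay": 0, "az": 0, "hand": 1},
  {"tx": 0, "ty": 0, "tz": 0, "ax": 0, "ay": 0, "az": 0, "hand": 1},
  {"tx": 0, "ty": 0, "tz": -0.8, "ax": 0, "ay": 0, "az": 0, "hand": 1},
  {"tx": 0, "ty": 0, "tz": -0.8, "ax": 0, "ay": 0, "az": 0, "hand": 1},
  {"tx": 0, "ty": -0.4, "tz": 0, "ax": 0, "ay": 0, "az": 0, "hand": 1},
  {"tx": 0, "ty": -1, "tz": 0, "ax": 0, "ay": 0, "az": 0, "hand": 1},
  {"tx": 0, "ty": -1, "tz": 0, "ax": 0, "ay": 0, "az": 0, "hand": 1},
  {"tx": 0, "ty": -1, "tz": 0, "ax": 0, "ay": 0, "az": 0, "hand": 1},
])

```text
time: 16.9
ee_pos: [0.5784, -0.1677, 0.1974]
eef_rot: [-0.0, 0.006, 1.0, 0.0]
ft_force: [1.4, 0.1, -1.6]
grip_width: 0.0231
grip_force: 69.0
```

Emit:
apply_moves([
  {"tx": 0, "ty": -1, "tz": 0, "ax": 0, "ay": 0, "az": 0, "hand": 1},
  {"tx": 0, "ty": -1, "tz": 0, "ax": 0, "ay": 0, "az": 0, "hand": 1},
  {"tx": 0, "ty": -1, "tz": 0, "ax": 0, "ay": 0, "az": 0, "hand": 1},
  {"tx": 0, "ty": -1, "tz": 0, "ax": 0, "ay": 0, "az": 0, "hand": 1},
  {"tx": 0, "ty": -1, "tz": 0, "ax": 0, "ay": 0, "az": 0, "hand": 1},
  {"tx": 0, "ty": -0.6, "tz": 0, "ax": 0, "ay": 0, "az": 0, "hand": 1},
  {"tx": 0, "ty": 0, "tz": 0, "ax": 0, "ay": 0, "az": 0, "hand": 1},
])

```text
time: 17.6
ee_pos: [0.5763, -0.3374, 0.1971]
eef_rot: [-0.0, 0.008, 1.0, -0.0]
ft_force: [0.0, -0.3, -1.4]
grip_width: 0.0235
grip_force: 69.1
```

```bash
python3 - <<'E'
from h import *
go(.58,-.37,.0525,89.3)
p,d=camera("top");p2,_=camera("scene");cv2.imwrite("pics/c5.png",np.hstack([cv2.resize(p[150:300,170:390],(440,300)),p2[180:480,220:520]]))
E
```

```text
t 17.6 at [ 0.5763 -0.3374  0.1971] F [ 0.  -0.3 -1.4] w 0.0235 gf 69.1
shift [-0.14 -1.08  4.82]
yaw of tool y 89.13 tilt z [-8.e-04 -4.e-04 -1.e+00]
turn [-0.   -0.01 -0.03]
```

View pics/c5.png

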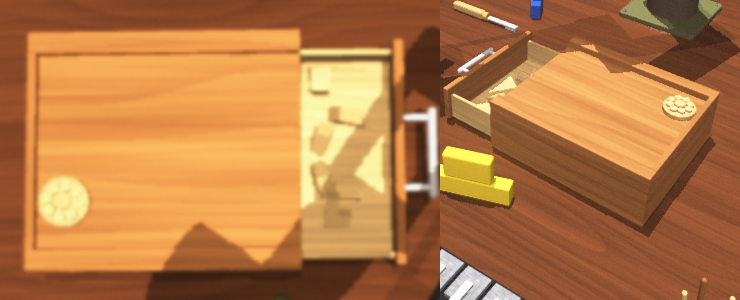

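Emit:
apply_moves([
  {"tx": 0.5, "ty": -0.4, "tz": 0, "ax": 0, "ay": 0, "az": 0, "hand": 1},
  {"tx": 0.5, "ty": -0.35, "tz": 0.5, "ax": 0, "ay": 0, "az": 0, "hand": 1},
  {"tx": 0, "ty": 0, "tz": 0.9, "ax": 0, "ay": 0, "az": 0, "hand": 1},
  {"tx": 0, "ty": 0, "tz": 0.9, "ax": 0, "ay": 0, "az": 0, "hand": 1},
  {"tx": 0, "ty": 0, "tz": 0.9, "ax": 0, "ay": 0, "az": 0, "hand": 1},
  {"tx": 0, "ty": 0, "tz": 0.6, "ax": 0, "ay": 0, "az": 0, "hand": 1},
  {"tx": 0, "ty": 0, "tz": 0, "ax": 0, "ay": 0, "az": 0, "hand": 1},
  {"tx": 0, "ty": 0, "tz": 0, "ax": 0, "ay": 0, "az": 0, "hand": 1},
])

```text
time: 18.5
ee_pos: [0.5462, -0.3563, 0.0846]
eef_rot: [-0.0, 0.006, 1.0, 0.0]
ft_force: [0.5, -0.5, -1.1]
grip_width: 0.0231
grip_force: 69.1
```

```bash
python3 -c "
from h import *;go(.545,-.36,.0525,89.3)"
```

```text
t 18.5 at [ 0.5462 -0.3563  0.0846] F [ 0.5 -0.5 -1.1] w 0.0231 gf 69.1
shift [ 0.04 -0.12  1.07]
yaw of tool y 89.33 tilt z [-6.e-04  4.e-04 -1.e+00]
turn [ 0.   -0.01  0.01]
```

Emit:
apply_moves([
  {"tx": 0, "ty": 0, "tz": 0.5, "ax": 0, "ay": 0, "az": 0, "hand": 1},
  {"tx": 0, "ty": 0, "tz": 0.3, "ax": 0, "ay": 0, "az": 0, "hand": 1},
  {"tx": 0, "ty": 0, "tz": 0.2, "ax": 0, "ay": 0, "az": 0, "hand": 1},
  {"tx": 0, "ty": 0, "tz": 0.1, "ax": 0, "ay": 0, "az": 0, "hand": 1},
  {"tx": 0, "ty": 0, "tz": 0, "ax": 0, "ay": 0, "az": 0, "hand": 1},
  {"tx": 0, "ty": 0, "tz": 0, "ax": 0, "ay": 0, "az": 0, "hand": 1},
])

```text
time: 19.1
ee_pos: [0.5468, -0.3572, 0.0517]
eef_rot: [0.0, 0.006, 1.0, -0.0]
ft_force: [-0.5, -0.0, -0.9]
grip_width: 0.0231
grip_force: 69.3
```

```bash
python3 -c "
from h import *;go(.545,-.36,.0515,89.3)"
```

```text
t 19.1 at [ 0.5468 -0.3572  0.0517] F [-0.5 -0.  -0.9] w 0.0231 gf 69.3
shift [ 0.06 -0.09  0.01]
yaw of tool y 89.28 tilt z [ 7.e-04 -5.e-04 -1.e+00]
turn [-0.01  0.01 -0.  ]
```

Emit:
apply_moves([
  {"tx": 0, "ty": 0, "tz": 0.04, "ax": 0, "ay": 0, "az": 0, "hand": 1},
  {"tx": 0, "ty": 0, "tz": 0, "ax": 0, "ay": 0, "az": 0, "hand": 1},
  {"tx": 0, "ty": 0, "tz": 0, "ax": 0, "ay": 0, "az": 0, "hand": 0.5},
  {"tx": 0, "ty": 0, "tz": 0, "ax": 0, "ay": 0, "az": 0, "hand": 0},
  {"tx": 0, "ty": 0, "tz": 0, "ax": 0, "ay": 0, "az": 0, "hand": 0},
  {"tx": 0, "ty": 0, "tz": 0, "ax": 0, "ay": 0, "az": 0, "hand": 0},
  {"tx": 0, "ty": 0, "tz": 0, "ax": 0, "ay": 0, "az": 0, "hand": 0},
])

```text
time: 19.8
ee_pos: [0.5465, -0.357, 0.05]
eef_rot: [-0.0, 0.006, 1.0, 0.0]
ft_force: [-0.1, -0.1, 1.1]
grip_width: 0.0855
grip_force: 0.0
```

Emit:
apply_moves([
  {"tx": 0, "ty": 0, "tz": -0.3, "ax": 0, "ay": 0, "az": 0, "hand": 0},
  {"tx": 0, "ty": 0, "tz": -0.8, "ax": 0, "ay": 0, "az": 0, "hand": 0},
  {"tx": 0, "ty": 0, "tz": -1, "ax": 0, "ay": 0, "az": 0, "hand": 0},
  {"tx": 0, "ty": 0, "tz": -1, "ax": 0, "ay": 0, "az": 0, "hand": 0},
  {"tx": 0, "ty": 0, "tz": -0.5, "ax": 0, "ay": 0, "az": 0, "hand": 0},
  {"tx": 0, "ty": 0, "tz": 0, "ax": 0, "ay": 0, "az": 0, "hand": 1},
  {"tx": 0, "ty": 0, "tz": 0, "ax": 0, "ay": 0, "az": 0, "hand": 1},
])

```text
time: 20.5
ee_pos: [0.5465, -0.3569, 0.1584]
eef_rot: [0.0, 0.006, 1.0, -0.0]
ft_force: [-0.1, 0.3, -0.5]
grip_width: 0.0588
grip_force: 0.0
```

```bash
python3 - <<'E'
from h import *
go(.544,-.275,.17,89.3)
s=observe();p,d=camera("wrist");X=pts("wrist",d,s);q=X[(d>0)&(X[...,2]>.075)&(X[...,2]<.1)&(abs(X[...,0]-.546)<.09)&(abs(X[...,1]+.357)<.05)]
print("scraper top",len(q),q.mean(0).round(4),np.median(q[:,2]),cv2.minAreaRect((q[:,:2]*1000).astype(np.float32)))
p2,d2=camera("scene");X=pts("scene",d2);p3,d=camera("top");X3=pts("top",d)
for n,X,d in (("scene",X,d2),("top",X3,d)):
    m=(d>0)&(abs(X[...,0]-.546)<.112)&(X[...,1]>-.155)&(X[...,1]<-.062)&(X[...,2]>.02)&(X[...,2]<.15)
    print(n,"drawer max z",np.percentile(X[m][:,2],[50,90,99,100]).round(3))
cv2.imwrite("pics/c6.png",np.hstack([cv2.resize(p3[150:300,310:390],(400,600)),cv2.resize(p2[170:400,200:353],(400,600))]))
E
```

```text
t 20.5 at [ 0.5465 -0.3569  0.1584] F [-0.1  0.3 -0.5] w 0.0588 gf 0.0
shift [ 0.12  2.73 -0.39]
yaw of tool y 89.28 tilt z [ 5.e-04 -4.e-04 -1.e+00]
turn [-0.    0.01 -0.  ]
scraper top 3897 [ 0.5433 -0.3565  0.0863] 0.08665106560693017 ((546.9345703125, -356.5703430175781), (24.027780532836914, 85.2235107421875), 89.2732925415039)
scene drawer max z [0.034 0.046 0.053 0.058]
top drawer max z [0.036 0.048 0.056 0.062]
```

View pics/c6.png

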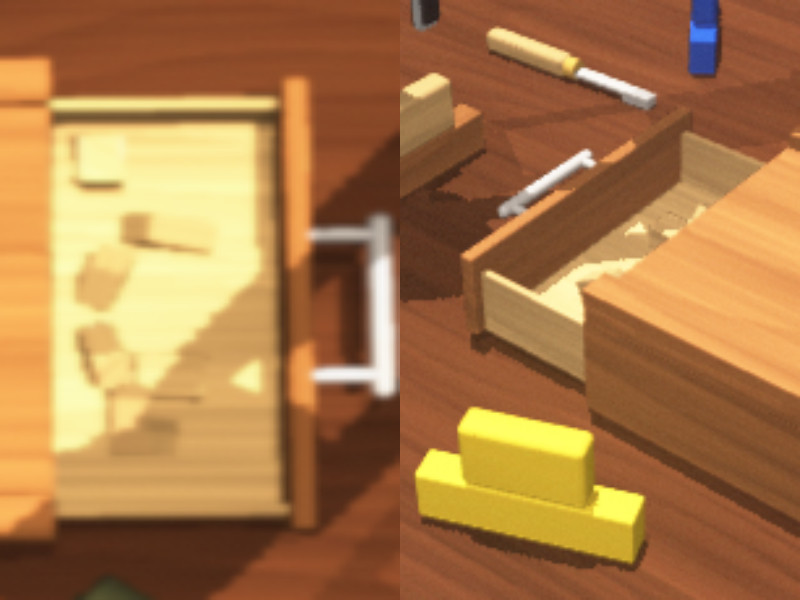

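Emit:
apply_moves([
  {"tx": 0.08, "ty": 0.6, "tz": 0, "ax": 0, "ay": 0, "az": 0, "hand": 1},
  {"tx": 0, "ty": 0.9, "tz": 0, "ax": 0, "ay": 0, "az": 0, "hand": 1},
  {"tx": 0, "ty": 0.9, "tz": 0, "ax": 0, "ay": 0, "az": 0, "hand": 1},
  {"tx": 0, "ty": 0.4, "tz": 0.5, "ax": 0, "ay": 0, "az": 0, "hand": 1},
  {"tx": 0, "ty": 0, "tz": 0.8, "ax": 0, "ay": 0, "az": 0, "hand": 1},
  {"tx": 0, "ty": 0, "tz": 0.8, "ax": 0, "ay": 0, "az": 0, "hand": 1},
  {"tx": 0, "ty": 0, "tz": 0, "ax": 0, "ay": 0, "az": 0, "hand": 1},
  {"tx": 0, "ty": 0, "tz": 0, "ax": 0, "ay": 0, "az": 0, "hand": 1},
])

```text
time: 21.45
ee_pos: [0.5444, -0.2719, 0.0944]
eef_rot: [-0.001, 0.006, 1.0, 0.001]
ft_force: [0.5, -0.5, 0.3]
grip_width: -0.0001
grip_force: 0.0
```

```bash
python3 -c "
from h import *;go(.544,-.268,.037,89.3)"
```

```text
t 21.45 at [ 0.5444 -0.2719  0.0944] F [ 0.5 -0.5  0.3] w -0.0001 gf 0.0
shift [0.01 0.13 1.91]
yaw of tool y 89.3 tilt z [-0.0022  0.0015 -1.    ]
turn [ 0.02 -0.03  0.  ]
```

Emit:
apply_moves([
  {"tx": 0, "ty": 0.1, "tz": 0.7, "ax": 0, "ay": 0, "az": 0, "hand": 1},
  {"tx": 0, "ty": 0, "tz": 0.7, "ax": 0, "ay": 0, "az": 0, "hand": 1},
  {"tx": 0, "ty": 0, "tz": 0.5, "ax": 0, "ay": 0, "az": 0, "hand": 1},
  {"tx": 0, "ty": 0, "tz": 0, "ax": 0, "ay": 0, "az": 0, "hand": 1},
  {"tx": 0, "ty": 0.3, "tz": 0, "ax": 0, "ay": 0, "az": 0, "hand": 1},
  {"tx": 0, "ty": 0.3, "tz": 0, "ax": 0, "ay": 0, "az": 0, "hand": 1},
  {"tx": 0, "ty": 0.3, "tz": 0, "ax": 0, "ay": 0, "az": 0, "hand": 1},
  {"tx": 0, "ty": 0.3, "tz": 0, "ax": 0, "ay": 0, "az": 0, "hand": 1},
])

```text
time: 22.25
ee_pos: [0.5461, -0.2331, 0.0391]
eef_rot: [0.001, 0.006, 1.0, -0.0]
ft_force: [0.5, -0.3, -0.4]
grip_width: -0.0001
grip_force: 0.0
```

Emit:
apply_moves([
  {"tx": 0, "ty": 0.3, "tz": 0, "ax": 0, "ay": 0, "az": 0, "hand": 1},
  {"tx": 0, "ty": 0.3, "tz": 0, "ax": 0, "ay": 0, "az": 0, "hand": 1},
  {"tx": 0, "ty": 0.3, "tz": 0, "ax": 0, "ay": 0, "az": 0, "hand": 1},
  {"tx": 0, "ty": 0.3, "tz": 0, "ax": 0, "ay": 0, "az": 0, "hand": 1},
])

```text
time: 22.65
ee_pos: [0.5465, -0.1976, 0.0385]
eef_rot: [0.0, 0.006, 1.0, -0.0]
ft_force: [-0.1, -2.3, 2.4]
grip_width: -0.0004
grip_force: 1.3
```

```bash
python3 - <<'E'
from h import *
go(.544,-.12,.037,89.3)
for n in ("top","scene"):
    p,d=camera(n);X=pts(n,d)
    m=(d>0)&(abs(X[...,0]-.546)<.13)&(abs(X[...,0]-.546)>.07)&(X[...,1]>-.25)&(X[...,1]<-.056)&(abs(X[...,2]-.077)<.007)
    print(n,"panel y",m.sum(),np.percentile(X[m][:,1],[2,50,98]).round(4) if m.any() else "")
E
```

```text
t 22.65 at [ 0.5465 -0.1976  0.0385] F [-0.1 -2.3  2.4] w -0.0004 gf 1.3
shift [0.12 2.59 0.05]
yaw of tool y 89.28 tilt z [ 9.e-04 -7.e-04 -1.e+00]
turn [-0.01  0.01 -0.  ]
top panel y 121 [-0.1469 -0.1414 -0.136 ]
scene panel y 319 [-0.1424 -0.1334 -0.1279]
```

Emit:
apply_moves([
  {"tx": 0, "ty": 0.35, "tz": 0, "ax": 0, "ay": 0, "az": 0, "hand": 1},
  {"tx": 0, "ty": 0.35, "tz": 0, "ax": 0, "ay": 0, "az": 0, "hand": 1},
  {"tx": 0, "ty": 0.35, "tz": 0, "ax": 0, "ay": 0, "az": 0, "hand": 1},
  {"tx": 0, "ty": 0.35, "tz": 0, "ax": 0, "ay": 0, "az": 0, "hand": 1},
  {"tx": 0, "ty": 0.35, "tz": 0, "ax": 0, "ay": 0, "az": 0, "hand": 1},
  {"tx": 0, "ty": 0.35, "tz": 0, "ax": 0, "ay": 0, "az": 0, "hand": 1},
  {"tx": 0, "ty": 0.25, "tz": 0, "ax": 0, "ay": 0, "az": 0, "hand": 1},
  {"tx": 0, "ty": 0, "tz": 0, "ax": 0, "ay": 0, "az": 0, "hand": 1},
])

```text
time: 23.55
ee_pos: [0.5465, -0.1257, 0.038]
eef_rot: [-0.001, 0.006, 1.0, 0.001]
ft_force: [-0.9, 0.8, -0.0]
grip_width: -0.0002
grip_force: 0.0
```

Emit:
apply_moves([
  {"tx": 0, "ty": 0.15, "tz": 0, "ax": 0, "ay": 0, "az": 0, "hand": 1},
  {"tx": 0, "ty": 0.1, "tz": 0, "ax": 0, "ay": 0, "az": 0, "hand": 1},
  {"tx": 0, "ty": 0, "tz": 0, "ax": 0, "ay": 0, "az": 0, "hand": 1},
])

```text
time: 23.85
ee_pos: [0.5469, -0.1196, 0.0381]
eef_rot: [-0.0, 0.006, 1.0, 0.0]
ft_force: [0.7, 0.8, 0.1]
grip_width: 0.0001
grip_force: 0.0
```

```bash
python3 -c "
from h import *;go(.544,-.114,.037,89.3)"
```

```text
t 23.85 at [ 0.5469 -0.1196  0.0381] F [0.7 0.8 0.1] w 0.0001 gf 0.0
shift [0.1  0.19 0.04]
yaw of tool y 89.27 tilt z [-3.e-04  5.e-04 -1.e+00]
turn [ 0.01 -0.   -0.01]
```

Emit:
apply_moves([
  {"tx": 0, "ty": 0.15, "tz": 0, "ax": 0, "ay": 0, "az": 0, "hand": 1},
  {"tx": 0, "ty": 0.1, "tz": 0, "ax": 0, "ay": 0, "az": 0, "hand": 1},
  {"tx": 0, "ty": 0, "tz": 0, "ax": 0, "ay": 0, "az": 0, "hand": 1},
])

```text
time: 24.15
ee_pos: [0.5472, -0.115, 0.0382]
eef_rot: [0.0, 0.005, 1.0, -0.002]
ft_force: [-2.9, -10.5, -0.8]
grip_width: -0.0002
grip_force: 5.2
```

```bash
python3 - <<'E'
from h import *
go(.544,-.114,.037,89.3)
for n in ("top","scene"):
    p,d=camera(n);X=pts(n,d)
    m=(d>0)&(abs(X[...,0]-.546)<.13)&(abs(X[...,0]-.546)>.07)&(X[...,1]>-.25)&(X[...,1]<-.048)&(abs(X[...,2]-.074)<.006)
    h=(d>0)&(abs(X[...,0]-.546)<.06)&(X[...,1]>-.25)&(X[...,1]<-.066)&(abs(X[...,2]-.057)<.007)
    print(n,"panel y",m.sum(),np.percentile(X[m][:,1],[2,50,98]).round(4) if m.any() else "","handle",h.sum(),np.percentile(X[h][:,1],[2,50,98]).round(4) if h.any() else "")
E
```

```text
t 24.15 at [ 0.5472 -0.115   0.0382] F [ -2.9 -10.5  -0.8] w -0.0002 gf 5.2
shift [0.11 0.03 0.04]
yaw of tool y 89.38 tilt z [ 1.0e-04 -4.4e-03 -1.0e+00]
turn [-0.05  0.    0.02]
top panel y 60 [-0.0631 -0.0557 -0.0526] handle 112 [-0.1029 -0.0951 -0.0669]
scene panel y 0  handle 315 [-0.1235 -0.0956 -0.0831]
```

Emit:
apply_moves([
  {"tx": 0, "ty": 0.1, "tz": 0, "ax": 0, "ay": 0, "az": 0, "hand": 1},
  {"tx": 0, "ty": 0, "tz": 0, "ax": 0, "ay": 0, "az": 0, "hand": 1},
  {"tx": 0, "ty": 0, "tz": 0, "ax": 0, "ay": 0, "az": 0, "hand": 1},
])

```text
time: 24.55
ee_pos: [0.5473, -0.1147, 0.0383]
eef_rot: [0.0, 0.005, 1.0, -0.004]
ft_force: [-4.0, -19.2, -1.4]
grip_width: -0.0002
grip_force: 9.6
```

Emit:
apply_moves([
  {"tx": 0, "ty": -0.4, "tz": 0, "ax": 0, "ay": 0, "az": 0, "hand": 1},
  {"tx": 0, "ty": -0.8, "tz": 0, "ax": 0, "ay": 0, "az": 0, "hand": 1},
  {"tx": 0, "ty": -0.5, "tz": 0, "ax": 0, "ay": 0, "az": 0, "hand": 1},
  {"tx": 0, "ty": 0, "tz": -0.7, "ax": 0, "ay": 0, "az": 0, "hand": 1},
  {"tx": 0, "ty": 0, "tz": -1, "ax": 0, "ay": 0, "az": 0, "hand": 1},
  {"tx": 0, "ty": 0, "tz": -1, "ax": 0, "ay": 0, "az": 0, "hand": 1},
  {"tx": 0, "ty": 0, "tz": -1, "ax": 0, "ay": 0, "az": 0, "hand": 1},
  {"tx": 0, "ty": 0, "tz": -1, "ax": 0, "ay": 0, "az": 0, "hand": 1},
])

```text
time: 25.35
ee_pos: [0.5464, -0.1601, 0.1803]
eef_rot: [-0.0, 0.007, 1.0, 0.001]
ft_force: [-0.2, -0.2, 0.1]
grip_width: 0.0001
grip_force: 0.0
```

Emit:
apply_moves([
  {"tx": 1, "ty": 0, "tz": 0, "ax": 0, "ay": 0, "az": 0, "hand": 1},
  {"tx": 1, "ty": 0, "tz": 0, "ax": 0, "ay": 0, "az": 0, "hand": 1},
  {"tx": 1, "ty": 0, "tz": 0, "ax": 0, "ay": 0, "az": 0, "hand": 1},
  {"tx": 0, "ty": 0, "tz": 0, "ax": 0, "ay": 0, "az": 0, "hand": 1},
  {"tx": 0, "ty": 0, "tz": 0, "ax": 0, "ay": 0, "az": 0, "hand": 1},
  {"tx": 0, "ty": 0, "tz": 0, "ax": 0, "ay": 0, "az": 0, "hand": 1},
])

```text
time: 25.95
ee_pos: [0.4579, -0.1596, 0.1795]
eef_rot: [0.001, 0.006, 1.0, -0.0]
ft_force: [0.4, 0.9, -0.0]
grip_width: 0.0001
grip_force: 0.0
```

```bash
python3 - <<'E'
from h import *
go(.54,-.2,.2,89.3)
for n in ("top","scene"):
    p,d=camera(n);X=pts(n,d)
    h=(d>0)&(abs(X[...,0]-.546)<.06)&(X[...,1]>-.25)&(X[...,1]<-.068)&(abs(X[...,2]-.057)<.007)
    print(n,"handle",h.sum(),np.percentile(X[h][:,1],[2,50,98]).round(4) if h.any() else "")
    if n=="top":
        r=(d>0)&(np.hypot(X[...,0]-.4906,X[...,1]-.2247)<.045)&(X[...,2]>.103);print("rosette",X[r].mean(0).round(4))
    g=(d>0)&(np.hypot(X[...,0]-.547,X[...,1]+.357)<.07)&(X[...,2]>.07)&(X[...,2]<.1);print("scraper",X[g].mean(0).round(4),np.median(X[g][:,2]).round(4))
cv2.imwrite("pics/s7.png",p)
E
```

```text
t 25.95 at [ 0.4579 -0.1596  0.1795] F [ 0.4  0.9 -0. ] w 0.0001 gf 0.0
shift [-2.75 -1.31 -0.68]
yaw of tool y 89.27 tilt z [ 1.9e-03 -2.0e-04 -1.0e+00]
turn [-0.    0.02 -0.01]
top handle 263 [-0.1038 -0.0965 -0.0693]
rosette [0.4899 0.2305 0.108 ]
scraper [ 0.5458 -0.3575  0.0852] 0.086
scene handle 248 [-0.1013 -0.0943 -0.0826]
scraper [ 0.5536 -0.3526  0.0831] 0.0851
```

View pics/s7.png

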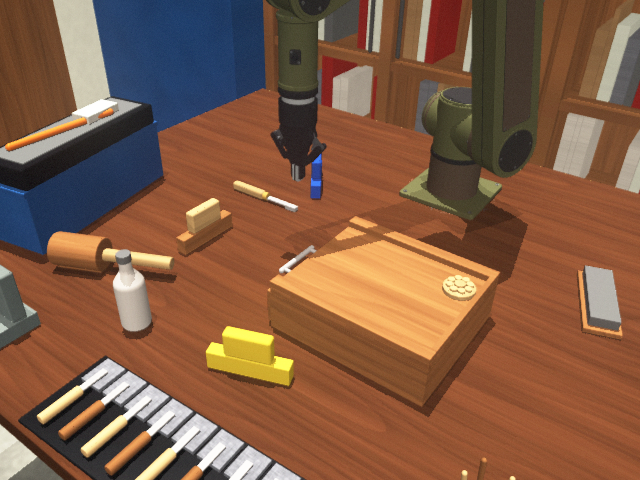

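The drawer front is flush with the stand edge (handle px (297,260)). The scraper stands on the bench at (205,228), the stand top is clear apart from the rosette at (460,288), and the chisel hasn't moved. Handing in.

```bash
python3 -c "
from station import *;print(finish_job())"
```

```text
the job is handed in; nothing more can be done
None
```

I swept all six offcuts into the drawer, pushed it shut to its stop and left the scraper standing on the bench; the rosette and chisel showed no movement, and the job was handed in at about 26 s with no verdict shown.

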